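# Change the tape roll on the fossil-lab dispenser

## Task

Change the roll on the tape dispenser: first slide the spent roll (a bare cardboard core) straight up off the dispenser's spindle and put it in the cardboard carton, then slide the tall roll off its post on the wooden stock rack, slide it over the dispenser's spindle and lower it by hand, not dropping it, until it sits fully down. Do not drag or tip the dispenser, and leave the flat roll, the glue bottle, the jar and the rock with the bone in it where they are.

Things in the scene. Friction and masses are not known exactly. Their poses are not given: they have to be found in the camera images.
- dispenser: Loose dark steel tape dispenser, about 1.2 kg. Origin: on the spindle axis, at the underside; z up. Base plate 14 mm thick, 100 mm wide (y), x -92 to +58 mm. Steel spindle, 20 mm diameter, last 12 mm tapering to 10 mm, tip 86 mm above origin. Seat: disc 48 mm diameter round its foot, top at 18 mm. Toothed cutter strip across the front at x = -84 mm, 70 mm wide, 43 mm high
- seat (a point): The point on the dispenser's spindle axis at the height of the seat, on which a roll's underside rests; axes as the dispenser. The spindle rises 68 mm above it.
- rack: Fixed plywood block, 100 (x) by 230 (y) by 18 mm high, with two upright steel posts 18 mm in diameter at y = +65 and y = -65 mm, rising 68 mm above the block's top (last 12 mm tapered). Origin: centre of its underside. One post carries the tall roll, the other the flat roll; which is which varies.
- spent_roll: Used-up roll: just its brown cardboard core, 37 mm outside diameter, 26 mm bore, 48 mm high, on the dispenser's spindle at the start. Origin: centre of its underside; z along its axis.
- spent_roll_mid (a point): Centre of the spent roll, 24 mm above its underside on the axis.
- tall_roll: Full roll of cream paper tape on a cardboard core, 60 mm outside diameter, 26 mm bore, 48 mm high, about 0.12 kg, on one of the rack's posts at the start. Origin: centre of its underside (the axis); z along its axis.
- flat_roll: Bystander: the same kind of tape roll but only 24 mm high, 60 mm outside diameter, on the rack's other post. Origin: centre of its underside. Stays there.
- carton: Fixed open-topped brown cardboard carton, 180 (x) by 160 (y) by 80 mm high, 4 mm walls, empty. Origin: centre of its underside; its inner floor is 4 mm above it.
- glue: Bystander: white plastic glue bottle, 52 mm in diameter, 120 mm high, upright. Origin: centre of its underside.
- jar: Bystander: amber glass jar, 64 mm in diameter, 75 mm high, upright. Origin: centre of its underside.
- bone: Bystander: piece of grey rock with a dark fossil bone in it, about 90 by 60 by 45 mm, lying. Origin: centre of its underside.
Things that resemble listed ones, but are neither listed nor needed, are in the scene too. What is shaped like the tall_roll but blue is not meant.

How it is judged:
By the outcome, as a careful person would: the job done as asked, in the order asked, and still so for the second after the job is handed in, with the robot touching nothing.
It also fails if it takes over 72 s, if anything falls off the work surface, if the arm or the gripper's body presses on something with over 40 N, if the wrist force passes 120 N, or if a joint passes its speed limit or range.

## Robot

A 7-joint arm with a two-finger parallel gripper is mounted at the origin on the work surface. World frame = base frame: x ahead of the robot, y to its left, z up, the work surface at z = 0. Lengths are in m, angles in degrees, forces in N, time in s.
With the tool pointing down it reaches from about 0.4 to 0.875 m from the base axis. Payload 4.4 kg.
Tool frame: the origin (TCP) lies at the very end of the fingers, on their centre line; the grasp point (between the pads) lies 19 mm behind it; z points along the fingers, y is the line along which they close (so a half turn about z gives the same grasp; the last joint's range is limited). The gripper opens to 85 mm and grips with 20 to 120 N. Pads are 22 mm wide; open, the fingers measure 114 mm over their backs; the gripper's body (76 mm by 85 mm) begins 54 mm behind the grasp point. The pads swing forward as they close: fully open they stand 13 mm farther back than shut.
Start: joints at [-69.087, 36.005, 2.206, 86.941, -1.547, 57.084, -1.146], TCP at [0.271, 0.591, 0.231] pointing down, gripper open.
Joint ranges: [-175.42, 175.42], [-21.48, 121.26], [-71.46, 75.88], [10.55, 141.38], [-63.04, 243.04], [13.31, 113.54], [-168.57, 168.57]. Speed limits (degrees/s): [147.25, 147.25, 180, 180, 180, 180, 180].

## Interface

Orientations are given as [roll, pitch, yaw] about the fixed x, y, z axes, in that order (R = Rz(yaw) Ry(pitch) Rx(roll)).
In Python, from rig import ctrl gives the robot as it stands. The module is installed in compiled form; this text tells all that it offers.
- The arm moves only by the tool apply_moves, never from a script. Its argument "series" is a list of rows, each a list of 4 numbers: the shift along the tool's x, y, z in mm, then the turn about the tool's z in degrees. In form: [[dx, dy, dz, spin], ...]. A call has 1 to 10 rows; each row shifts and turns the commanded pose from where the row before left it, along the tool's axes as they then stand; what a row does not reach is not made up. A row lasts 1/10 s, in which the tool goes at most 50 mm and 8.59 degrees, less where a joint would pass 70% of its speed; a pose out of reach is approached as far as the arm can. A call with a gripper value outside its range is refused whole. "jaw" is the closure, from 0 (fully open) to 1 (shut), set as the call begins (left out, the last holds). The fingers move at their own pace and stop on an object; the grip force is fixed at half the most. Time passes only in rows, so rows that do not move let the fingers close. It gives the time, the measured TCP pose, the force, the opening and the grip force at its end, in the units of the state.
- ctrl.get_state(): the state, without advancing time (a new reading comes with each control period).
- ctrl.capture(name): name is "scene" or "side" or "wrist"; returns the picture (420x560x3 uint8, red, green, blue); there is no depth.
- ctrl.calibration(name): a dict with "fx", "fy", "cx", "cy" (pixels), "distortion" ([k1, k2, p1, p2, k3] as OpenCV has them; the pictures are not rectified), "cam_to_world" (4x4, takes a point from camera to world coordinates). Camera axes: x right, y down, z forward; pixel columns grow to the right and rows downward; lengths in m; the calibration is good to about 2 mm. A picture is of the moment at which its call begins: read the wrist's pose just before it. calibration takes no time and is no camera call; for the wrist camera it gives the pose at the moment of the call.
- ctrl.job_done(): hands the job in; it is judged then, once.
The state is a dict: "time_s": time; "joints": joint angles; "joint_velocities": joint speeds; "joint_torque": joint torques, N m; "position": TCP position; "orientation": TCP orientation; "ft_force": force on the tool from outside, world axes, zero at the start; "moment": the same for the moment, N m; "finger_gap": opening from 0.0 (shut) to 1.0 (fully open); "grasp_force": force on a finger pad.
Only numpy, scipy, OpenCV 4.12 (cv2) and the standard library are available. Lean on these libraries where they do the work, as an engineer would, in place of code of your own. Each camera call takes 0.05 s, during which the arm holds its last target. There are 200 camera calls.

## Working session

There is one attempt and no reset: what is moved stays moved. The work goes in short steps, Python scripts to look and compute and a tool call to move; the robot and the scene stay as the last step left them, time stands still between calls to the robot, and variables do not carry over. Pictures are saved under pics/ and viewed, at most 10 in all, crops included, and the job is handed in when it is done.

Besides the shell and the picture viewer there is one more tool, called after "Request:" as name([rows], argument=value, ...), one row to a line, values as JSON. apply_moves: Moves the arm, as the interface text tells. Its arguments: {"type":"object","properties":{"series":{"type":"array","items":{"type":"array","items":{"type":"number"}}},"jaw":{"type":"number"}},"required":["series"]}

```bash
mkdir -p pics; cat > h.py <<'E'
import numpy as np, cv2
from rig import ctrl
def snap(n,f):
    s=ctrl.get_state(); c=ctrl.calibration(n); im=ctrl.capture(n)
    cv2.imwrite(f'pics/{f}.png',cv2.cvtColor(im,cv2.COLOR_RGB2BGR)); np.save(f'pics/{f}.npy',c,allow_pickle=True); return s
def ray(f,u,v):
    c=np.load(f'pics/{f}.npy',allow_pickle=True).item()
    K=np.array([[c['fx'],0,c['cx']],[0,c['fy'],c['cy']],[0,0,1]])
    p=cv2.undistortPoints(np.array([[[u,v]]],float),K,np.array(c['distortion']))[0,0]
    T=np.array(c['cam_to_world']); return T[:3,3],T[:3,:3]@np.array([p[0],p[1],1])
def at(f,u,v,z):
    o,d=ray(f,u,v); return np.round(o+d*(z-o[2])/d[2],4)
def pix(f,P):
    c=np.load(f'pics/{f}.npy',allow_pickle=True).item()
    K=np.array([[c['fx'],0,c['cx']],[0,c['fy'],c['cy']],[0,0,1]])
    W=np.linalg.inv(np.array(c['cam_to_world']))
    return cv2.projectPoints(np.atleast_2d(P).astype(float),cv2.Rodrigues(W[:3,:3])[0],W[:3,3],K,np.array(c['distortion']))[0][:,0]
E
python3 - <<'E'
from h import *
print(snap('scene','a')); snap('side','b')
a=cv2.imread('pics/a.png');b=cv2.imread('pics/b.png')
for n in 'ab':
    print(np.load(f'pics/{n}.npy',allow_pickle=True).item()['cam_to_world'])
E
```

```text
{'time_s': 0.0, 'joints': array([-69.08697042,  36.05962315,   2.20242288,  86.99618624,
        -1.5482265 ,  57.08385045,  -1.14480676]), 'joint_velocities': array([-0.03257011,  0.07051705, -0.07258469, -0.00612128,  0.0473111 ,
       -0.00092539,  0.02726272]), 'joint_torque': array([ 9.45846136e-05, -5.63400042e+01,  1.22644342e+00, -1.93438375e+01,
        1.10857340e-02,  1.07626832e-02,  6.91222013e-06]), 'position': array([0.27114347, 0.59005422, 0.23038   ]), 'orientation': array([-1.79890005e+02,  3.73628407e-04,  1.55317452e+02]), 'ft_force': array([ 1.0791875 , -0.8755729 , -0.37783361]), 'moment': array([ 0.01039645,  0.01761089, -0.02760141]), 'grasp_force': 0.0, 'finger_gap': 1.0009263793946397}
[[ 0.82994788  0.4192259  -0.36801653  0.89275681]
 [ 0.55764978 -0.60623531  0.56701452 -0.54637564]
 [ 0.01460256 -0.67581683 -0.73692494  0.75739338]
 [ 0.          0.          0.          1.        ]]
[[-0.95110778 -0.23445049  0.20106454  0.33384556]
 [-0.30866102  0.74482374 -0.59157921  0.6023265 ]
 [-0.01106161 -0.62471638 -0.78077339  0.86997093]
 [ 0.          0.          0.          1.        ]]
```

View pics/a.png

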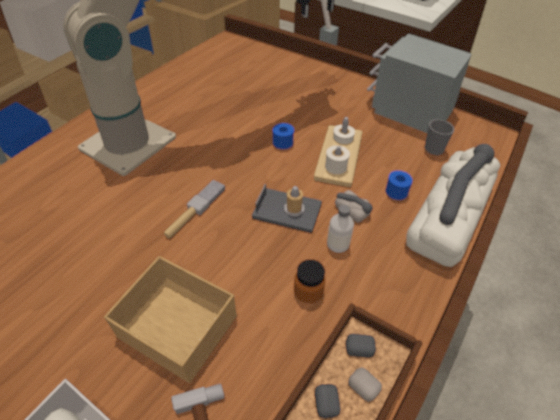

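View pics/b.png

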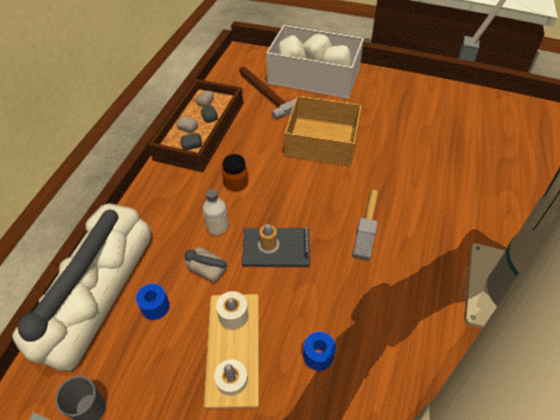

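```bash
python3 - <<'E'
from h import *
a=cv2.imread('pics/a.png')[100:250,240:380];b=cv2.imread('pics/b.png')[215:415,180:320]
A=cv2.resize(a,None,fx=3,fy=3,interpolation=2);B=cv2.resize(b,None,fx=3,fy=3,interpolation=2)
A=np.vstack([A,np.zeros((150,420,3),np.uint8)])
cv2.imwrite('pics/c.png',np.hstack([A,B])[:, :840][:, :800] if 0 else cv2.resize(np.hstack([A,B]),(800,571)))
E
```

```text
(no output)
```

View pics/c.png

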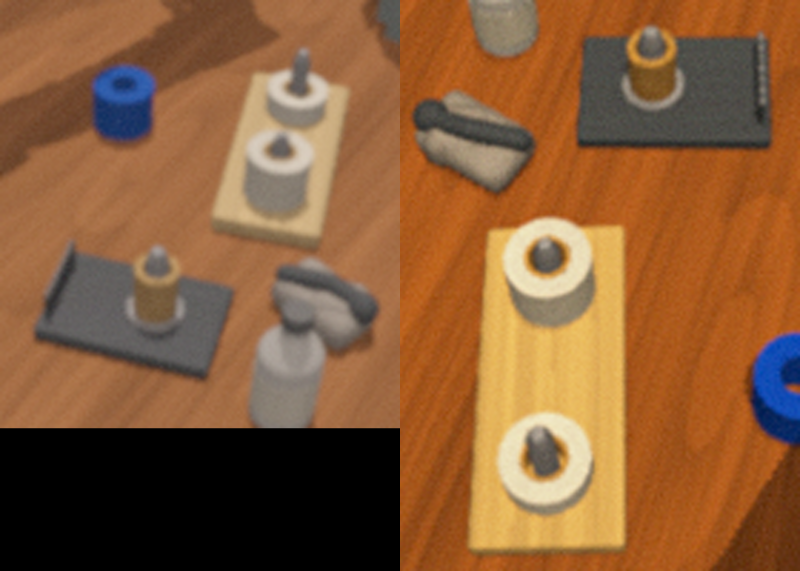

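```bash
python3 - <<'E'
from h import *
print('core',at('a',295,193.8,.066),at('b',268.2,232.5,.066),'tip',at('a',295,187.5,.086),at('b',268.2,227.6,.086))
print('tall',at('a',338,153.2,.066),at('b',232.2,305.3,.066),'tip',at('a',339,148,.086),at('b',231.1,300,.086))
print('carton',[at('a',u,v,.08) for u,v in((165,263),(236,297),(181,357),(110,310))],[at('b',u,v,.08) for u,v in((298,100),(360,103),(352,142),(287,134))])
# dispenser corners (crop px)
f=lambda x,y:(x/2.857+240,y/2.857+100)
g=lambda x,y:((x-400)/2.857+180,y/2.857+215)
print('disp a',[at('a',*f(*p),.014) for p in((75,255),(233,288),(207,370),(38,330))])
print('disp b',[at('b',*g(*p),.014) for p in((585,38),(769,38),(771,140),(580,140))])
print('rack a',[at('a',*f(*p),.018) for p in((255,73),(348,88),(318,238),(213,222))])
print('rack b',[at('b',*g(*p),.018) for p in((489,229),(624,227),(625,546),(471,548))])
print('glue',at('b',212,195,.12),'jar',at('b',234,162,.075), 'bone',at('b',207,262,.03))
c=ctrl.calibration('wrist')['cam_to_world'];s=ctrl.get_state();print(np.round(c,3),s['position'],s['orientation'])
E
```

```text
core [0.5454 0.0454 0.066 ] [0.5427 0.0498 0.066 ] tip [0.5445 0.0453 0.086 ] [0.5416 0.0514 0.086 ]
tall [0.5571 0.232  0.066 ] [0.5532 0.2355 0.066 ] tip [0.559  0.2291 0.086 ] [0.5538 0.2349 0.086 ]
carton [array([ 0.4451, -0.2734,  0.08  ]), array([ 0.6073, -0.2536,  0.08  ]), array([ 0.6028, -0.3993,  0.08  ]), array([ 0.4354, -0.4094,  0.08  ])] [array([ 0.6049, -0.3893,  0.08  ]), array([ 0.4407, -0.4279,  0.08  ]), array([ 0.4292, -0.2682,  0.08  ]), array([ 0.5926, -0.2478,  0.08  ])]
disp a [array([0.4512, 0.0623, 0.014 ]), array([0.5859, 0.1068, 0.014 ]), array([0.6147, 0.0154, 0.014 ]), array([ 0.477 , -0.0272,  0.014 ])]
disp b [array([0.6116, 0.019 , 0.014 ]), array([ 0.4701, -0.0257,  0.014 ]), array([0.4426, 0.0673, 0.014 ]), array([0.5813, 0.1112, 0.014 ])]
rack a [array([0.4515, 0.3837, 0.018 ]), array([0.5422, 0.4173, 0.018 ]), array([0.6191, 0.2004, 0.018 ]), array([0.5312, 0.1643, 0.018 ])]
rack b [array([0.6165, 0.2053, 0.018 ]), array([0.5236, 0.1736, 0.018 ]), array([0.4479, 0.388 , 0.018 ]), array([0.5395, 0.4196, 0.018 ])]
glue [0.6757 0.0288 0.12  ] jar [ 0.6867 -0.119   0.075 ] bone [0.6524 0.1393 0.03  ]
[[ 0.417  0.86   0.295  0.194]
 [ 0.909 -0.394 -0.137  0.625]
 [-0.002  0.325 -0.946  0.373]
 [ 0.     0.     0.     1.   ]] [0.27115858 0.59013567 0.23050963] [-1.79904609e+02  1.57631397e-03  1.55319578e+02]
```

Request:
apply_moves([
  [-34, -27, 0, 0],
  [-34, -27, 0, 0],
  [-34, -27, 0, 0],
  [-34, -27, 0, 0],
  [-34, -27, 0, 0],
  [-34, -27, 0, 0],
  [-34, -27, 0, 0],
  [-34, -27, 0, 0],
  [-34, -27, 0, 0],
  [-34, -27, 0, 0],
], jaw=0)

```text
time_s: 1.1
position: [0.4679, 0.2016, 0.2311]
orientation: [-180.0, -0.0, 155.3]
ft_force: [0.6, -0.4, -0.5]
finger_gap: 1.003
grasp_force: 0.0
```

Request:
apply_moves([
  [-34, -27, 10, 0],
  [-34, -27, 10, 0],
  [-34, -27, 10, 0],
  [-33, 0, 10, 0],
  [0, 0, 0, 0],
  [0, 0, 0, 0],
  [0, 0, 0, 0],
])

```text
time_s: 1.8
position: [0.5555, 0.0745, 0.1912]
orientation: [180.0, -0.1, 155.4]
ft_force: [-0.1, 0.1, 0.3]
finger_gap: 0.998
grasp_force: 0.0
```

```bash
python3 - <<'E'
from h import *
s=snap('wrist','w1');print(s['position'],s['orientation'],s['joints'],s['time_s'])
cv2.imwrite('pics/w1b.png',cv2.resize(cv2.imread('pics/w1.png'),(800,600),interpolation=2))
E
```

```text
[0.55547556 0.07448802 0.19116264] [ 1.79996283e+02 -8.04834857e-02  1.55402069e+02] [-12.69472866  31.51289549   3.35460315 103.99932198  -2.5646617
  44.62457008  57.39603476] 1.8
```

View pics/w1b.png

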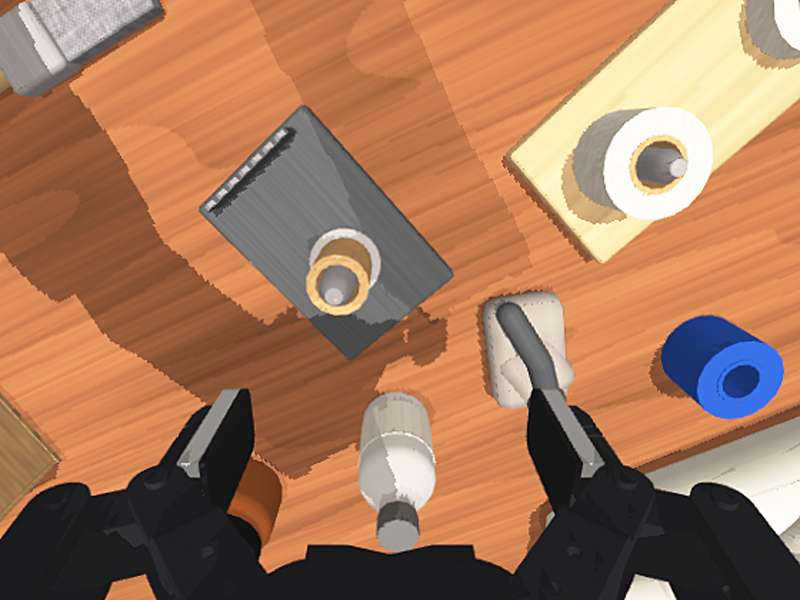

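```bash
python3 - <<'E'
from h import *
s=ctrl.get_state()
c=at('w1',236.6,200,.066);t=at('w1',233.8,207.2,.086)
print(c,t,at('w1',460.6,114.1,.066),at('w1',473.9,116.9,.086))
y=np.radians(s['orientation'][2]);X=np.array([np.cos(y),np.sin(y)]);Y=np.array([np.sin(y),-np.cos(y)])
d=(c[:2]+t[:2])/2-s['position'][:2]; print(1000*d@X,1000*d@Y)
E
```

```text
[0.5454 0.0457 0.066 ] [0.5447 0.0459 0.086 ] [0.5547 0.2341 0.066 ] [0.5549 0.2332 0.086 ]
-2.464796962200686 -30.55456269911826
```

Request:
apply_moves([
  [-2.5, -30.5, 0, 0],
  [0, 0, 40, 0],
  [0, 0, 40, 0],
  [0, 0, 40, 0],
  [0, 0, 25, 0],
  [0, 0, 16, 0],
  [0, 0, 0, 0],
  [0, 0, 0, 0],
  [0, 0, 0, 0],
])

```text
time_s: 2.75
position: [0.5468, 0.0452, 0.0317]
orientation: [179.9, 0.1, 155.4]
ft_force: [-0.5, -0.2, -0.3]
finger_gap: 1.003
grasp_force: 0.0
```

Request:
apply_moves([
  [0, 0, 0, 0],
  [0, 0, 0, 0],
  [0, 0, 0, 0],
  [0, 0, 0, 0],
  [0, 0, 0, 0],
  [0, 0, 0, 0],
  [0, 0, 0, 0],
  [0, 0, 0, 0],
], jaw=1)

```text
time_s: 3.55
position: [0.5463, 0.0446, 0.031]
orientation: [180.0, 0.0, 155.3]
ft_force: [-1.1, 0.1, 5.9]
finger_gap: 0.419
grasp_force: 59.5
```

Request:
apply_moves([
  [0, 0, -4, 0],
  [0, 0, -8, 0],
  [0, 0, -12, 0],
  [0, 0, -14, 0],
  [0, 0, -14, 0],
  [0, 0, -14, 0],
  [0, 0, -14, 0],
  [0, 0, -20, 0],
  [0, 0, -20, 0],
  [0, 0, -10, 0],
])

```text
time_s: 4.55
position: [0.547, 0.0446, 0.1629]
orientation: [179.9, 0.2, 155.3]
ft_force: [0.9, 1.1, -0.1]
finger_gap: 0.415
grasp_force: 59.7
```

```bash
python3 - <<'E'
from h import *
s=snap('wrist','w2');print(s['position'],s['orientation'],s['finger_gap'])
s=snap('scene','a2')
w=cv2.resize(cv2.imread('pics/w2.png'),(400,300));a=cv2.resize(cv2.imread('pics/a2.png')[90:390,90:390],(400,400))
cv2.imwrite('pics/v2.png',np.hstack([np.vstack([w,np.zeros((100,400,3),np.uint8)]),a]))
p=np.array([.52,-.335]);y=np.radians(s['orientation'][2]);X=np.array([np.cos(y),np.sin(y)]);Y=np.array([np.sin(y),-np.cos(y)])
d=p-s['position'][:2];print(1000*d@X,1000*d@Y)
E
```

```text
[0.54697374 0.04464632 0.1629459 ] [1.79894165e+02 1.70325703e-01 1.55309233e+02] 0.4150003930940255
-133.572328307608 -356.4675836577329
```

View pics/v2.png

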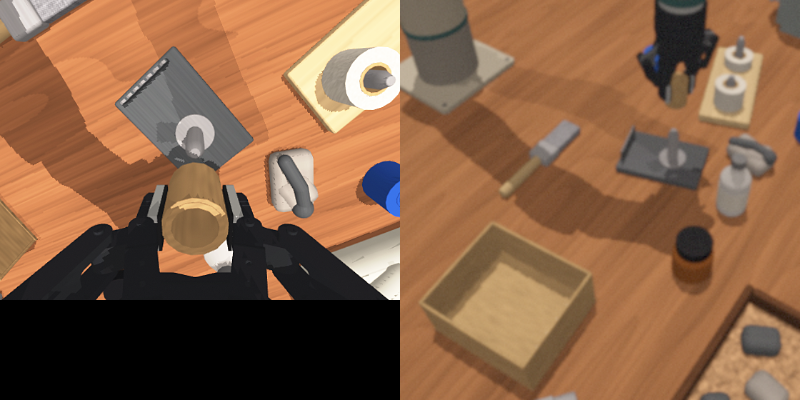

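Request:
apply_moves([
  [-13.5, -36.5, 0, 0],
  [-15, -40, 0, 0],
  [-15, -40, 0, 0],
  [-15, -40, 0, 0],
  [-15, -40, 0, 0],
  [-15, -40, 0, 0],
  [-15, -40, 0, 0],
  [-15, -40, 0, 0],
  [-15, -40, 0, 0],
  [0, 0, 0, 0],
])

```text
time_s: 5.65
position: [0.5151, -0.3437, 0.1593]
orientation: [-179.7, 0.0, 154.7]
ft_force: [-0.3, -0.5, -0.9]
finger_gap: 0.417
grasp_force: 59.9
```

Request:
apply_moves([
  [0, 0, 20, 0],
  [0, 0, 35, 0],
  [0, 0, 35, 0],
  [0, 0, 25, 0],
  [0, 0, 15, 0],
  [0, 0, 8, 0],
  [0, 0, 0, 0],
  [0, 0, 0, 0],
])

```text
time_s: 6.45
position: [0.5191, -0.3354, 0.0232]
orientation: [-180.0, 0.1, 155.3]
ft_force: [-0.5, -0.2, -0.0]
finger_gap: 0.417
grasp_force: 59.9
```

Request:
apply_moves([
  [0, 0, 3, 0],
  [0, 0, 2, 0],
  [0, 0, 0, 0],
  [0, 0, 0, 0],
])

```text
time_s: 6.85
position: [0.5185, -0.3351, 0.0175]
orientation: [180.0, 0.0, 155.3]
ft_force: [0.5, 0.1, -0.1]
finger_gap: 0.414
grasp_force: 59.9
```

Request:
apply_moves([
  [0, 0, 1, 0],
  [0, 0, 1, 0],
  [0, 0, 1, 0],
  [0, 0, 0, 0],
  [0, 0, 0, 0],
])

```text
time_s: 7.35
position: [0.5186, -0.3352, 0.0169]
orientation: [-180.0, 0.1, 155.3]
ft_force: [-4.9, 3.5, 18.8]
finger_gap: 0.417
grasp_force: 61.8
```

Request:
apply_moves([
  [0, 0, -1.5, 0],
  [0, 0, 0, 0],
])

```text
time_s: 7.55
position: [0.5187, -0.3353, 0.017]
orientation: [-180.0, 0.1, 155.3]
ft_force: [-1.5, 1.5, 10.5]
finger_gap: 0.416
grasp_force: 60.9
```

Request:
apply_moves([
  [0, 0, 0, 0],
  [0, 0, 0, 0],
  [0, 0, 0, 0],
  [0, 0, 0, 0],
  [0, 0, 0, 0],
  [0, 0, 0, 0],
  [0, 0, 0, 0],
], jaw=0)

```text
time_s: 8.25
position: [0.5183, -0.335, 0.0157]
orientation: [180.0, -0.0, 155.3]
ft_force: [-0.5, -0.3, 0.3]
finger_gap: 1.002
grasp_force: 0.0
```

Request:
apply_moves([
  [0, 0, -10, 0],
  [0, 0, -25, 0],
  [0, 0, -35, 0],
  [0, 0, -40, 0],
  [0, 0, -40, 0],
  [0, 0, -15, 0],
  [0, 0, 0, 0],
  [0, 0, 0, 0],
])

```text
time_s: 9.05
position: [0.5181, -0.3349, 0.1809]
orientation: [180.0, 0.0, 155.3]
ft_force: [-0.4, 0.8, -0.0]
finger_gap: 0.997
grasp_force: 0.0
```

```bash
python3 - <<'E'
from h import *
s=snap('side','b3');print(s['position'],s['orientation'],s['finger_gap'])
cv2.imwrite('pics/v3.png',cv2.resize(cv2.imread('pics/b3.png')[80:280,180:380],(600,600)))
p=np.array([.555,.2335]);y=np.radians(s['orientation'][2]);X=np.array([np.cos(y),np.sin(y)]);Y=np.array([np.sin(y),-np.cos(y)])
d=p-s['position'][:2];print(1000*d@X,1000*d@Y)
E
```

```text
[ 0.51808071 -0.33490074  0.18094751] [1.79997133e+02 3.92384239e-04 1.55312754e+02] 0.9971830203315277
203.8560845755504 531.8694729738188
```

View pics/v3.png

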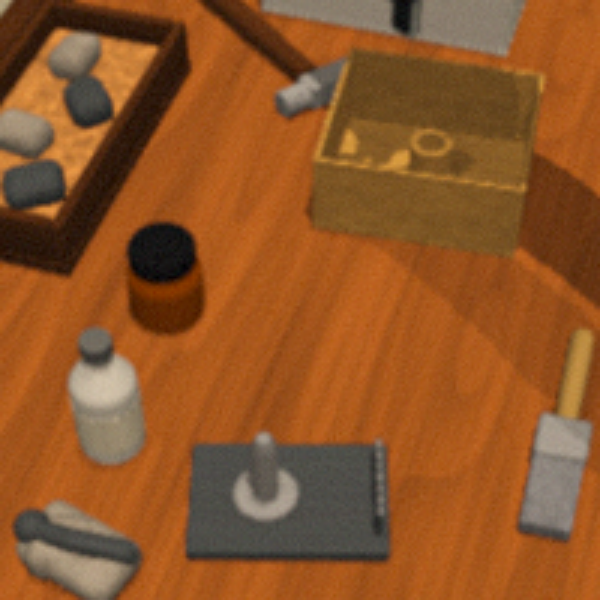

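Request:
apply_moves([
  [17, 44, 0, 0],
  [17, 44, 0, 0],
  [17, 44, 0, 0],
  [17, 44, 0, 0],
  [17, 44, 0, 0],
  [17, 44, 0, 0],
  [17, 44, 0, 0],
  [17, 44, 0, 0],
  [17, 44, 0, 0],
  [17, 44, 0, 0],
])

```text
time_s: 10.1
position: [0.5464, 0.1373, 0.1792]
orientation: [-179.9, -0.1, 155.3]
ft_force: [0.7, -0.9, 1.1]
finger_gap: 1.0
grasp_force: 0.0
```

Request:
apply_moves([
  [17, 44, 0, 0],
  [17, 48, 0, 0],
  [0, 0, 0, 0],
  [0, 0, 0, 0],
  [0, 0, 0, 0],
])

```text
time_s: 10.6
position: [0.5545, 0.2306, 0.1795]
orientation: [-179.8, -0.1, 155.2]
ft_force: [0.5, 0.1, 0.8]
finger_gap: 0.995
grasp_force: 0.0
```

```bash
python3 - <<'E'
from h import *
s=snap('wrist','w4');print(s['position'],s['orientation'],s['finger_gap'])
cv2.imwrite('pics/v4.png',cv2.resize(cv2.imread('pics/w4.png'),(800,600),interpolation=2))
E
```

```text
[0.55454571 0.23064836 0.17954954] [-1.79823504e+02 -5.92868089e-02  1.55234893e+02] 0.995349046351082
```

View pics/v4.png

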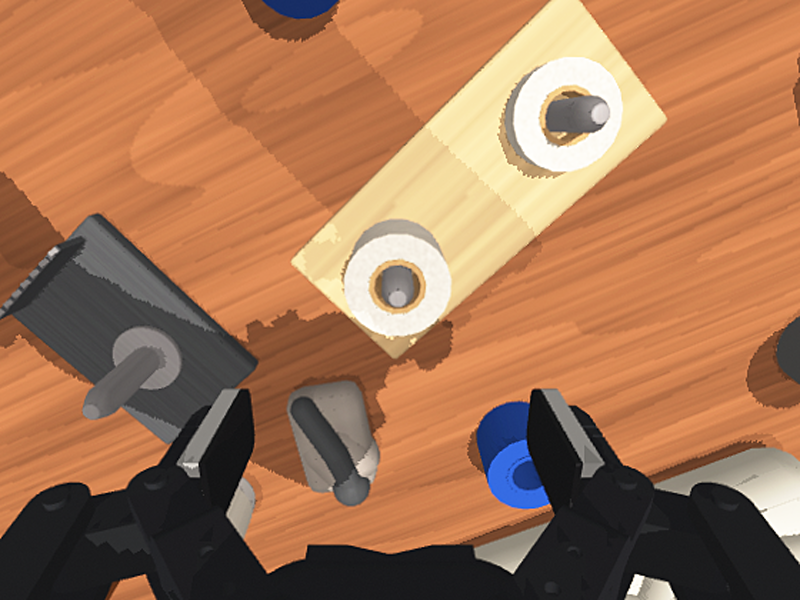

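```bash
python3 - <<'E'
from h import *
print(at('w4',278.2,199.5,.066),at('w4',278.6,208,.086),'spindle tip',at('w4',94*.7,409*.7,.086),'b3',at('b3',267.7,225.9,.086))
E
```

```text
[0.5548 0.2345 0.066 ] [0.5549 0.2345 0.086 ] spindle tip [0.5442 0.0488 0.086 ] b3 [0.544  0.0474 0.086 ]
```

Request:
apply_moves([
  [1.4, 3.6, 0, 0],
  [0, 0, 40, 0],
  [0, 0, 40, 0],
  [0, 0, 35, 0],
  [0, 0, 22, 0],
  [0, 0, 13, 0],
  [0, 0, 0, 0],
  [0, 0, 0, 0],
  [0, 0, 0, 0],
])

```text
time_s: 11.55
position: [0.5565, 0.2368, 0.0323]
orientation: [179.9, 0.1, 155.3]
ft_force: [0.5, 0.9, -0.4]
finger_gap: 0.997
grasp_force: 0.0
```

Request:
apply_moves([
  [0, 0, 0, 0],
  [0, 0, 0, 0],
  [0, 0, 0, 0],
  [0, 0, 0, 0],
  [0, 0, 0, 0],
  [0, 0, 0, 0],
  [0, 0, 0, 0],
], jaw=1)

```text
time_s: 12.25
position: [0.5559, 0.2366, 0.0324]
orientation: [179.9, 0.1, 155.3]
ft_force: [-2.7, -0.8, 8.0]
finger_gap: 0.686
grasp_force: 63.6
```

Request:
apply_moves([
  [0, 0, -4, 0],
  [0, 0, -8, 0],
  [0, 0, -12, 0],
  [0, 0, -14, 0],
  [0, 0, -14, 0],
  [0, 0, -14, 0],
  [0, 0, -14, 0],
  [0, 0, -20, 0],
  [0, 0, -15, 0],
  [0, 0, 0, 0],
])

```text
time_s: 13.25
position: [0.557, 0.2371, 0.1487]
orientation: [179.8, 0.2, 155.3]
ft_force: [-0.2, 0.2, 0.1]
finger_gap: 0.691
grasp_force: 64.3
```

Request:
apply_moves([
  [-10, -26, 0, 0],
  [-12, -30, 0, 0],
  [-12, -32, 0, 0],
  [-12, -32, 0, 0],
  [-12, -32, 0, 0],
  [-10.4, -26, 0, 0],
  [0, 0, 0, 0],
  [0, 0, 0, 0],
  [0, 0, 0, 0],
])

```text
time_s: 14.15
position: [0.5431, 0.0475, 0.1456]
orientation: [180.0, -0.0, 155.4]
ft_force: [-0.5, 0.2, -1.4]
finger_gap: 0.692
grasp_force: 64.5
```

```bash
python3 - <<'E'
from h import *
s=snap('scene','a5');print(s['position'],s['orientation'],s['finger_gap']);snap('side','b5');snap('wrist','w5')
a=cv2.imread('pics/a5.png')[110:250,225:365];b=cv2.imread('pics/b5.png')[140:280,200:340]
w=cv2.imread('pics/w5.png')[140:420,140:420]
f=lambda i:cv2.resize(i,(400,400),interpolation=2)
cv2.imwrite('pics/v5.png',np.hstack([f(w),f(a)]))
cv2.imwrite('pics/v5b.png',f(b))
E
```

```text
[0.54305896 0.04750721 0.14557465] [ 1.79959221e+02 -4.15152792e-02  1.55401221e+02] 0.6923571625808043
```

View pics/v5.png

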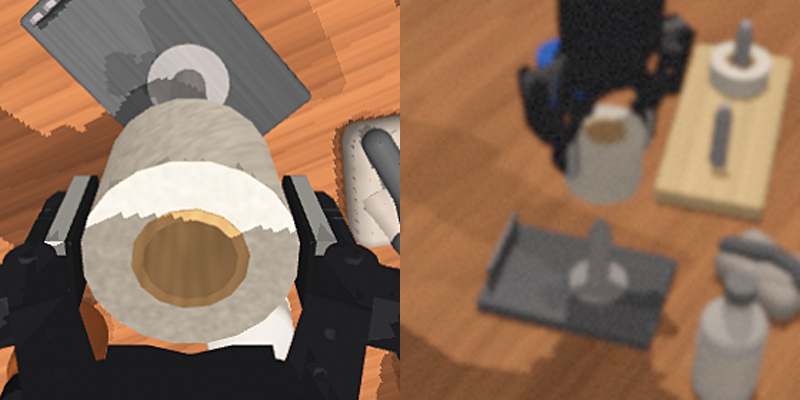

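```bash
python3 - <<'E'
from h import *
g=lambda x,y:(140+.7*x,140+.7*y)
s=ctrl.get_state();print(s['position'])
L,R,T=[at('w5',*g(*p),.018) for p in((147,85),(230,85),(188,43))]
print('seat',L,R,T,(L+R)/2)
# circle r=.024 through the 3
from scipy.optimize import least_squares
def pts(c,r,z,n=72):
    t=np.linspace(0,2*np.pi,n); return np.c_[c[0]+r*np.cos(t),c[1]+r*np.sin(t),np.full(n,z)]
print('seat fit',least_squares(lambda c:[np.hypot(*(p[:2]-c))-.024 for p in(L,R,T)],[.544,.047]).x)
for z in(.175,.179,.183):
    def res(c,r,box):
        q=pix('w5',pts(c,r,z)); return np.r_[q.min(0),q.max(0)]-box
    ob=np.r_[g(83,161),g(299,343)];bb=np.r_[g(132,209),g(248,307)]
    for r,b in((.03,ob),(.013,bb)):
        k=least_squares(res,[.544,.047],args=(r,b)); print(z,r,k.x,np.round(k.fun,1))
a=lambda x,y:(225+.35*(x-400),110+.35*y)
print('tip scene',at('a5',*a(600,222),.086))
# roll bottom in scene: lower-extremes (567..643, y 203)
for z in(.127,.131,.135):
    q=pix('a5',pts(s['position'],.03,z)); print(z,(q.min(0)-[225,110])/.35+[400,0],(q.max(0)-[225,110])/.35+[400,0])
E
```

```text
[0.54308738 0.04758862 0.1456558 ]
seat [0.5356 0.0234 0.018 ] [0.5558 0.0676 0.018 ] [0.5227 0.0557 0.018 ] [0.5457 0.0455 0.018 ]
seat fit [0.54467201 0.04596961]
0.175 0.03 [0.54631482 0.04633088] [ 0.8  1.2 -0.8 -1.8]
0.175 0.013 [0.54608155 0.04613379] [ 8.2  6.6 -8.2 -8.3]
0.179 0.03 [0.54387947 0.04742146] [-1.9 -0.4  1.9  0.9]
0.179 0.013 [0.54332551 0.04738619] [ 7.   5.7 -7.  -7.2]
0.183 0.03 [0.54146672 0.04850142] [-4.7 -2.   4.7  3.9]
0.183 0.013 [0.54057429 0.04863645] [ 5.7  4.8 -5.7 -6.1]
tip scene [0.5449 0.0448 0.086 ]
0.127 [563.3091474  155.55825509] [640.75108097 208.03515577]
0.131 [563.39211038 151.74153893] [641.07456352 204.20670736]
0.135 [563.47558334 147.90208514] [641.39984258 200.35395551]
```

View pics/v5b.png

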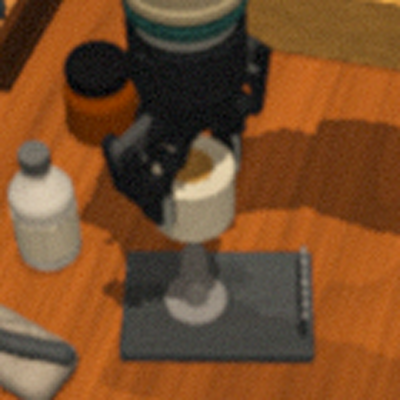

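Request:
apply_moves([
  [-0.5, -0.8, 0, 0],
  [0, 0, 15, 0],
  [0, 0, 15, 0],
  [0, 0, 8, 0],
  [0, 0, 6, 0],
  [0, 0, 5, 0],
  [0, 0, 5, 0],
  [0, 0, 4, 0],
  [0, 0, 0, 0],
  [0, 0, 0, 0],
])

```text
time_s: 15.3
position: [0.5434, 0.0452, 0.0879]
orientation: [180.0, 0.0, 155.3]
ft_force: [0.6, -0.0, -1.0]
finger_gap: 0.684
grasp_force: 64.5
```

Request:
apply_moves([
  [0, 0, 3, 0],
  [0, 0, 3, 0],
  [0, 0, 3, 0],
  [0, 0, 3, 0],
  [0, 0, 0, 0],
  [0, 0, 0, 0],
])

```text
time_s: 15.9
position: [0.5432, 0.0452, 0.0757]
orientation: [-180.0, -0.0, 155.3]
ft_force: [-0.1, 0.4, -0.3]
finger_gap: 0.687
grasp_force: 64.5
```

No contact force, so the roll is on the spindle; lowering on.

Request:
apply_moves([
  [0, 0, 5, 0],
  [0, 0, 6, 0],
  [0, 0, 6, 0],
  [0, 0, 6, 0],
  [0, 0, 5, 0],
  [0, 0, 4, 0],
  [0, 0, 3, 0],
  [0, 0, 0, 0],
  [0, 0, 0, 0],
])

```text
time_s: 16.8
position: [0.5433, 0.0452, 0.0408]
orientation: [180.0, 0.0, 155.3]
ft_force: [0.4, 0.3, -1.0]
finger_gap: 0.69
grasp_force: 64.5
```

Request:
apply_moves([
  [0, 0, 2, 0],
  [0, 0, 1, 0],
  [0, 0, 1, 0],
  [0, 0, 0, 0],
  [0, 0, 0, 0],
  [0, 0, 0, 0],
])

```text
time_s: 17.4
position: [0.5433, 0.0452, 0.0368]
orientation: [180.0, 0.0, 155.3]
ft_force: [-0.1, -0.7, -0.3]
finger_gap: 0.687
grasp_force: 64.5
```

Request:
apply_moves([
  [0, 0, 1, 0],
  [0, 0, 1, 0],
  [0, 0, 1, 0],
  [0, 0, 0.5, 0],
  [0, 0, 0, 0],
  [0, 0, 0, 0],
  [0, 0, 0, 0],
])

```text
time_s: 18.1
position: [0.5433, 0.0452, 0.0333]
orientation: [180.0, -0.0, 155.3]
ft_force: [-1.0, -0.2, -1.5]
finger_gap: 0.688
grasp_force: 64.5
```

Request:
apply_moves([
  [0, 0, 0.5, 0],
  [0, 0, 0.5, 0],
  [0, 0, 0.5, 0],
  [0, 0, 0, 0],
  [0, 0, 0, 0],
  [0, 0, 0, 0],
])

```text
time_s: 18.7
position: [0.5433, 0.0452, 0.0324]
orientation: [180.0, 0.0, 155.3]
ft_force: [-0.9, 0.0, 5.3]
finger_gap: 0.686
grasp_force: 65.2
```

Request:
apply_moves([
  [0, 0, 0, 0],
  [0, 0, 0, 0],
  [0, 0, 0, 0],
  [0, 0, 0, 0],
  [0, 0, 0, 0],
  [0, 0, 0, 0],
  [0, 0, 0, 0],
], jaw=0)

```text
time_s: 19.4
position: [0.5433, 0.0452, 0.0318]
orientation: [180.0, -0.0, 155.3]
ft_force: [-0.0, 0.0, -0.4]
finger_gap: 1.001
grasp_force: 0.0
```

Request:
apply_moves([
  [0, 0, -5, 0],
  [0, 0, -15, 0],
  [0, 0, -30, 0],
  [0, 0, -40, 0],
  [0, 0, -40, 0],
  [0, 0, -30, 0],
  [0, 0, -20, 0],
  [0, 0, 0, 0],
  [0, 0, 0, 0],
  [0, 0, 0, 0],
])

```text
time_s: 20.4
position: [0.5423, 0.0451, 0.2108]
orientation: [-179.9, -0.1, 155.3]
ft_force: [1.4, -0.5, -0.6]
finger_gap: 0.997
grasp_force: 0.0
```

```bash
python3 - <<'E'
from h import *
s=snap('scene','a6');print(s['position'],s['ft_force']);snap('side','b6')
a=cv2.imread('pics/a6.png')[100:380,100:380];b=cv2.imread('pics/b6.png')[80:410,140:400]
cv2.imwrite('pics/v6.png',np.hstack([cv2.resize(a,(400,400)),cv2.resize(b,(394,500))[:400]]))
E
```

```text
[0.54233082 0.04508536 0.21077057] [ 1.40150763 -0.50663328 -0.56596183]
```

View pics/v6.png

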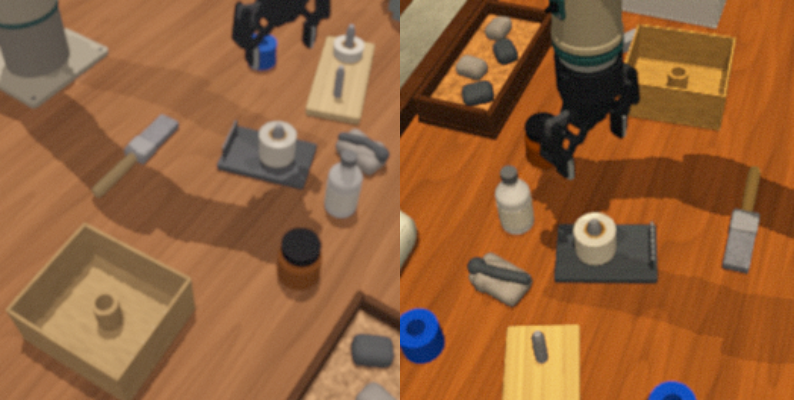

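The final views show the tall roll seated on the dispenser's spindle (scene crop around (278,145)) and the core standing in the carton. The dispenser and the other objects look unmoved, and the gripper is clear.

```bash
python3 -c "
from rig import ctrl
print(ctrl.job_done())"
```

```text
the job is handed in; nothing more can be done
None
```

The job is handed in at about 20 s: the spent core stands in the carton, the tall roll was lowered by hand until it sat fully down on the dispenser's spindle, and the dispenser and bystanders look unmoved in the final pictures; the judge's verdict was not shown.

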